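# Set a scored glass plate over the breaking edge and hold it down

### The arm

A 6-joint arm with a two-finger parallel gripper is mounted at the origin on a cart in front of the work surface, level with it; the furniture and walls round the work are solid. World frame = base frame: x ahead of the robot, y to its left, z up, the work surface at z = 0. Lengths are in m, angles in rad, forces in N, time in s.
With the tool pointing down it reaches from about 0.4 to 0.825 m from the base axis. Payload 7 kg.
Tool frame: the origin (TCP) lies at the very end of the fingers, on their centre line; the grasp point (between the pads) lies 19 mm behind it (manip.grip_point_offset is the distance from the TCP to the grasp point, in m); z points along the fingers, y is the direction in which the jaws open and shut (so a half turn about z gives the same grasp; the last joint's range is limited). The gripper opens to 85 mm and grips with 20 to 120 N. Pads are 22 mm wide; open, the fingers measure 114 mm over their backs; the gripper's body (76 mm by 85 mm) begins 54 mm behind the grasp point. The pads swing forward as they close: fully open they stand 13 mm farther back than shut.
Start: joints at [-0.981, 0.359, 0.012, 0, -1.224, -0.288], TCP at [0.201, -0.644, 0.231] pointing down, gripper open.
Joint ranges: [-3.07, 3.07], [-1.43, 2.12], [-1.02, 1.25], [-3.03, 1.67], [-3.05, -0], [-3.03, 3.03]. Speed limits (rad/s): [2.39, 2.39, 3.01, 3.14, 3.14, 3.14].

### API

Orientations are given as a 3x3 rotation matrix whose columns are the frame's x, y, z axes.
In Python, from cell import manip gives the robot as it stands. The module is installed in compiled form; this text tells all that it offers.
- The arm moves only by the tool jog_arm, never from a script. Its argument "steps" is a list that holds one entry, the list of rows, each a list of 7 numbers: the finger opening in m, from 0 to 0.0854, then the shift along the world's x, y, z in m, then the turn, a rotation vector about the world's x, y, z in degrees. In form: [[[claw, dx, dy, dz, ax, ay, az], ...]]. A call has 1 to 8 rows; each row shifts and turns the commanded pose from where the row before left it; what a row does not reach is not made up. A row lasts 1/8 s, in which the tool goes at most 62.5 mm and 10.7 degrees, less where a joint would pass 70% of its speed; a pose out of reach is approached as far as the arm can. A call is refused whole if a number of a shift passes 0.0625 or a number of a turn 10.7, either way. A call with a gripper value outside its range is refused whole. The fingers move at their own pace and stop on an object; "newtons" is the grip in N (left out, the last holds). Time passes only in rows, so rows that do not move let the fingers close. It gives the time, the measured TCP pose, the force and the opening at its end, in the units of the state.
- manip.observe(): the state, without advancing time (a new reading comes with each control period).
- manip.read_camera(name): name is "side" or "top"; returns (picture, depth): 420x560x3 uint8, blue, green, red; 420x560 float32, m along the optical axis (not along the pixel's ray), 0 where there is no reading.
- manip.calibration(name): a dict with "mtx" (3x3 intrinsics, pixels), "eye" and "rotation" of the camera in the world. Camera axes: x right, y up, looking along -z (the intrinsics and any distortion apply to the point x, -y, -z); pixel columns grow to the right and rows downward; lengths in m; the calibration is good to about 2 mm. A picture is of the moment at which its call begins. calibration takes no time and is no camera call.
- manip.sign_off(): hands the job in, once; it reports no verdict.
Trained networks look in the newest picture that a camera, given by its name, has taken for a name from the list of things; names that differ only in an ending like _2 or _b are one class to them, and where a whole thing is asked for, a point or a joint stands for the part that bears it (a point fixed in the world has none). Each returns a list of dicts, best first, with "conf" (0 to 1); they miss things now and then, are a little off and sometimes report something else, mostly with a low value. They report only what shows in the picture. A call takes as long as a camera call.
- manip.look_for(name, camera): "box" ([left, top, right, bottom] in pixels, round what is visible of it).
- manip.trace(name, camera): "region" (420x560 bool, what is visible of it) and "box" ([left, top, right, bottom] in pixels, round what is visible of it).
- manip.mark_of(name, camera): "pixel" ([column, row] in pixels: a listed point, or the origin of a listed thing).
The state is a dict: "time_s": time; "joint_positions": joint angles; "qd": joint speeds; "joint_efforts": joint torques, N m; "eef_pos": TCP position; "tool_rot": TCP orientation; "ft_force": force on the tool from outside, world axes, zero at the start; "wrist_torque": the same for the moment, N m; "finger_gap": opening from 0.0 (shut) to 1.0 (fully open).
Only numpy, scipy, OpenCV 4.12 (cv2) and the standard library are available. Lean on these libraries where they do the work, as an engineer would, in place of code of your own. Each camera call takes 0.05 s, during which the arm holds its last target.

### The job

Get the scored chromatography plate ready for its end strip to be snapped off: push it flat against the fence of the breaking table and along it until its end overhangs and the score line stands right over the breaking edge. Then press the raised hold-down bar onto the plate by its finger rest and finish while still holding it firmly down. Only push and press with the fingertips: never lift the plate off the table, let it tip, or disturb the marker pen, the beaker and the roll of tape.

Things in the scene. Friction and masses are not known exactly. Their poses are not given: they have to be found in the camera images.
- table: Plate-breaking table, fixed: low grey bed with dark metal top 300 mm long (y), 92 mm deep (x); origin under its middle on the bench; x points away from the robot, y left along the bed, z up. Bed top 34 mm high; two glide strips along y (10 mm wide, centred at x = +25 and -32 mm) carry the plate at 38 mm, so fingertips can go below the plate's underside beside or between them. Left end open.
- edge (a point): Middle of the breaking edge (bright metal), the straight right-hand end of the bed, at the height of the plate's underside: table x = 0, y = -150, z = 38 mm; axes as the table's.
- plate: Loose white-coated glass plate, 150 g, 100 (x) by 160 (y) by 4 mm, flat on the glide strips; origin mid-underside. Starts 9 to 15 mm off the fence, turned up to 0.09 rad, its right end 20 to 65 mm short of the breaking edge. Set right: axes parallel to the table's, far long side on the fence (origin at table x = 0), the 25 mm end strip overhanging. 1 to 2 N slides it.
- score (a point): Middle of the score line on the plate's top: a 2.5 mm wide dark line across the plate (along its x), 25 mm from its right-hand (-y) end, at plate y = -55 mm, z = 4 mm. It must come to the breaking edge (y = 0 in the edge's axes).
- hold_bar (a joint): Hinge of the hold-down bar, rad: 0.65 = raised, held at its stop by a spring; 0 = level, lying on the plate. Axis parallel to table y at table x = +72 mm, z = 42 mm. From there the 22 mm wide bar reaches towards the robot over the plate, centred at table y = -134 mm; closing, its end goes down and towards the robot. About 1.5 N at the finger rest brings it level; released, it rises.
- finger_rest (a point): Top middle of the black ribbed finger rest, 30 by 30 mm, at the bar's near end, where it is pressed: 136 mm from the hinge axis along the bar and 24 mm above it. Raised: table x = -22, z = 143 mm. Level: table x = -64, z = 66 mm.
- marker: Green and white marker pen, 135 mm long, 16 mm thick, lying on the bench to the right of the table, on the robot's side; origin in the middle of its underside. Leave it alone.
- beaker: Small clear beaker, 57 mm wide, 70 mm high, standing to the right of the table; origin in the middle of its underside. Leave it alone.
- tape: Roll of beige tape, 104 mm wide, 25 mm high, lying to the left of the table; origin in the middle of its underside. Leave it alone.
- fence (a point): Middle of the top edge of the fence's near face: table x = +50, y = 0, z = 47 mm. The fence is a straight metal wall along the bed's far side. The bed's near side is at table x = -42 mm, so the plate juts out over it on the near side, by 8 mm when it lies against the fence.
- pad (a point): Middle of the underside of the rubber pad under the bar, 92 by 18 mm, which bears on the plate just inside the breaking edge: 72 mm from the hinge axis along the bar, level with the axis.

How it is judged:
By the outcome, as a careful person would: the job done as asked, in the order asked, and still so for the second after the job is handed in, while the arm keeps its last pose, push and grip.
It also fails if it takes over 53 s, if anything falls off the work surface, if the arm or the gripper's body presses on something with over 40 N, if the wrist force passes 120 N, or if a joint passes its speed limit or range.

## Working session

There is one attempt and no reset: what is moved stays moved. The work goes in short steps, Python scripts to look and compute and a tool call to move; the robot and the scene stay as the last step left them, time stands still between calls to the robot, and variables do not carry over. Pictures are saved under pics/ and viewed, and the job is handed in when it is done.

Besides the shell and the picture viewer there is one more tool, called after ">>>" as name(argument=value, ...), one argument or row to a line, values as JSON. jog_arm: Moves the arm, as the interface text tells. Its arguments: {"type":"object","properties":{"steps":{"type":"array"},"newtons":{"type":"number"}},"required":["steps"]}

```bash
mkdir -p pics
cat > h.py <<'E'
import numpy as np, cv2
from cell import manip
def ray(cam,px):
    c=manip.calibration(cam);K=np.array(c["mtx"]);R=np.array(c["rotation"]);e=np.array(c["eye"])
    q=np.linalg.inv(K)@np.array([px[0],px[1],1.]);return e,R@np.array([q[0],-q[1],-q[2]])
def atz(cam,px,z):
    e,d=ray(cam,px);return e+d*(z-e[2])/d[2]
def dep(cam,px,D):
    e,d=ray(cam,px);return e+d*D[int(round(px[1])),int(round(px[0]))]
def proj(cam,p):
    c=manip.calibration(cam);K=np.array(c["mtx"]);R=np.array(c["rotation"]);e=np.array(c["eye"])
    q=R.T@(np.array(p)-e);q=K@np.array([q[0],-q[1],-q[2]]);return q[:2]/q[2]
def cloud(cam,D):
    c=manip.calibration(cam);K=np.array(c["mtx"]);R=np.array(c["rotation"]);e=np.array(c["eye"])
    v,u=np.mgrid[:420,:560];q=np.stack([u,v,np.ones_like(u)],-1)@np.linalg.inv(K).T
    q=q*D[...,None];return (q*[1,-1,-1])@R.T+e
E
python3 - <<'E'
from h import *
for n in("side","top"):
    im,D=manip.read_camera(n);cv2.imwrite(f"pics/{n}0.png",im);np.save(f"{n}D.npy",D)
    c=manip.calibration(n);print(n,c)
s=manip.observe();print(s)
E
```

```text
side {'mtx': array([[450.81610052,   0.        , 281.15248599],
       [  0.        , 450.81610052, 218.03753896],
       [  0.        ,   0.        ,   1.        ]]), 'eye': array([0.52964963, 1.15225976, 0.80749319]), 'rotation': array([[-0.99991864,  0.00953424, -0.00847387],
       [-0.01220227, -0.52140053,  0.85322482],
       [ 0.00371657,  0.8532588 ,  0.52147445]])}
top {'mtx': array([[531.64186496,   0.        , 279.5625913 ],
       [  0.        , 531.64186496, 208.60114921],
       [  0.        ,   0.        ,   1.        ]]), 'eye': array([ 0.22769411, -0.00536913,  1.46345008]), 'rotation': array([[-0.04320393,  0.9745951 , -0.21976764],
       [-0.99905475, -0.0432018 ,  0.00481795],
       [-0.00479881,  0.21976806,  0.97554035]])}
{'time_s': 0.1, 'joint_positions': array([-9.80923468e-01,  3.59305983e-01,  1.11588857e-02, -2.96377020e-04,
       -1.22411590e+00, -2.88103720e-01]), 'qd': array([ 0.00215417, -0.00200486,  0.00309877,  0.00225761, -0.00125637,
        0.00065115]), 'joint_efforts': array([-4.32429544e-03, -5.84765196e+01,  2.94109601e+01,  6.95469886e+00,
       -3.19774670e-03, -2.04166753e-05]), 'eef_pos': array([ 0.20046081, -0.64409473,  0.23046923]), 'tool_rot': array([[-9.54842120e-01, -2.97113083e-01, -5.84193093e-04],
       [-2.97113620e-01,  9.54841144e-01,  1.37385717e-03],
       [ 1.49620661e-04,  1.48538842e-03, -9.99998886e-01]]), 'ft_force': array([-0.39981982, -0.27093664,  0.48710333]), 'wrist_torque': array([-0.02554475, -0.0042378 ,  0.05362274]), 'finger_gap': 1.0012780053798183}
```

View pics/top0.png

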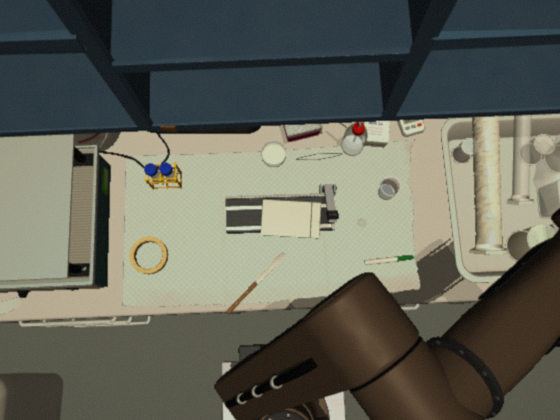

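View pics/side0.png

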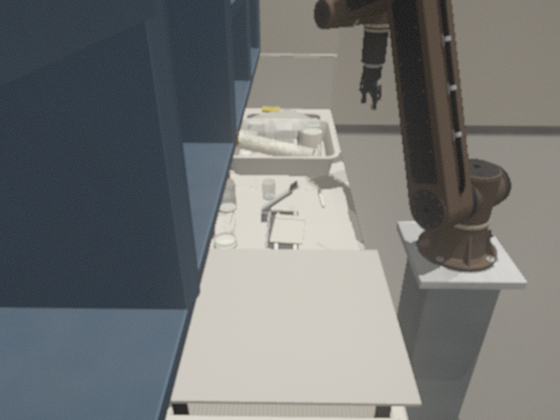

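Run:
```python
from h import *
for cam in("top","side"):
    for n in ("table","edge","plate","score","finger_rest","fence","marker","beaker","tape"):
        r=manip.mark_of(n,cam)
        print(cam,n,[(round(x["conf"],2),np.round(x["pixel"],1)) for x in r[:2]])
```

```text
top table []
top edge [(0.77, array([336.6, 213.1])), (0.68, array([152.5, 255.2]))]
top plate [(0.74, array([288.9, 220.1]))]
top score [(0.58, array([310.3, 220.4]))]
top finger_rest [(0.9, array([330.4, 212.6]))]
top fence [(0.76, array([279. , 198.2]))]
top marker [(0.82, array([388.5, 259.3]))]
top beaker [(0.9, array([384.2, 193.1]))]
top tape [(0.86, array([149.5, 256. ]))]
side table [(0.82, array([287.1, 243.3]))]
side edge [(0.69, array([267.1, 200.1])), (0.67, array([288.1, 211.3]))]
side plate [(0.71, array([287.6, 229.3]))]
side score [(0.96, array([293. , 218.5]))]
side finger_rest [(0.73, array([294.9, 182.8]))]
side fence [(0.63, array([269., 228.]))]
side marker [(0.58, array([318.6, 197.2]))]
side beaker [(0.83, array([269.4, 202.8]))]
side tape []
```

The top view shows the table at about columns 227–334, rows 195–235. The plate is at columns 262–322 with the score near column 318, the bar is raised at the right (330, 200), and the tape, marker and beaker are clear of the table. I'll zoom in.

Run:
```python
from h import *
im=cv2.imread("pics/top0.png");c=im[175:250,215:345];cv2.imwrite("pics/topz.png",cv2.resize(c,None,fx=6,fy=6,interpolation=cv2.INTER_CUBIC))
im=cv2.imread("pics/side0.png");c=im[170:260,250:340];cv2.imwrite("pics/sidez.png",cv2.resize(c,None,fx=6,fy=6,interpolation=cv2.INTER_CUBIC))
print(manip.observe()["time_s"])
for p,z,n in [((336.6,213.1),.038,"edge"),((288.9,220.1),.038,"plate"),((310.3,220.4),.042,"score"),((330.4,212.6),.143,"rest"),((279,198.2),.047,"fence"),((388.5,259.3),0,"marker"),((384.2,193.1),0,"beaker"),((149.5,256),0,"tape")]:
    print(n,np.round(atz("top",p,z),4))
for p,z,n in [((288.1,211.3),.038,"edge"),((287.6,229.3),.038,"plate"),((293,218.5),.042,"score"),((294.9,182.8),.143,"rest"),((269,228),.047,"fence"),((287.1,243.3),0,"table")]:
    print(n,np.round(atz("side",p,z),4))
D=np.load("topD.npy");P=cloud("top",D)
for px in [(240,220),(290,215),(330,212),(320,205),(250,250),(327,190)]: print(px,np.round(P[px[1],px[0]],4))
```

```text
1.0
edge [ 0.5293 -0.1681  0.038 ]
plate [ 0.5155 -0.0365  0.038 ]
score [ 0.5113 -0.0947  0.042 ]
rest [ 0.509  -0.1405  0.143 ]
fence [ 0.5761 -0.0121  0.047 ]
marker [ 0.4008 -0.3067  0.    ]
beaker [ 0.5893 -0.3112  0.    ]
tape [0.4389 0.3531 0.    ]
edge [ 0.5194 -0.1505  0.038 ]
plate [ 0.5211 -0.0392  0.038 ]
score [ 0.5035 -0.098   0.042 ]
rest [ 0.4986 -0.1548  0.143 ]
fence [ 0.5792 -0.0317  0.047 ]
table [ 0.5222 -0.0169  0.    ]
(240, 220) [0.5211 0.0969 0.0405]
(290, 215) [ 0.5293 -0.0402  0.0392]
(330, 212) [ 0.5117 -0.1401  0.138 ]
(320, 205) [ 0.5529 -0.1236  0.043 ]
(250, 250) [0.442  0.0739 0.0096]
(327, 190) [ 0.5866 -0.1424  0.0734]
```

View pics/topz.png

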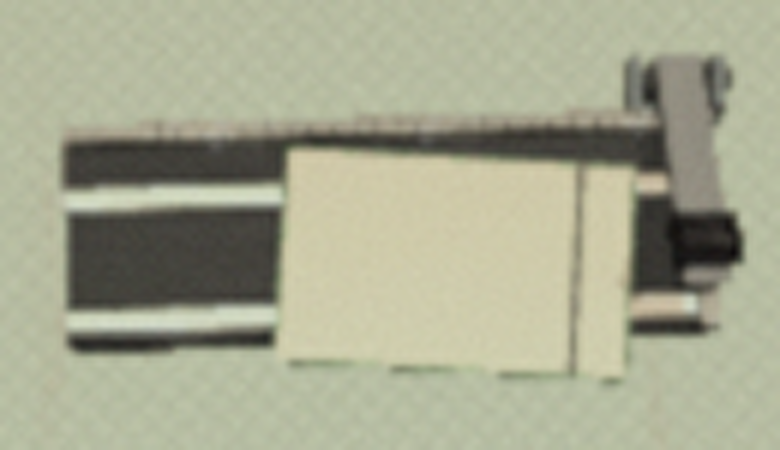

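View pics/sidez.png

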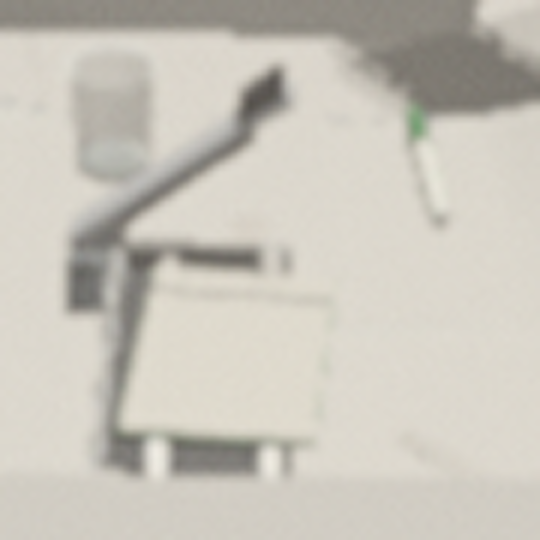

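```bash
python3 - <<'E'
from h import *
def w(u,v,z): return atz("top",(u/6+215-.42,v/6+175-.42),z)
L=[("strip far L",65,200,.038),("strip near L",70,322,.038),("strip near R",717,303,.038),("bed near L corner",70,346,.034),("bed near R",716,328,.034),
("plate FL",287,148,.042),("plate FR",634,165,.042),("plate NR",623,379,.042),("plate NL",277,359,.042),("score F",580,163,.042),("score N",573,374,.042)]
W={}
for n,u,v,z in L: W[n]=w(u,v,z)[:2]; print(n,np.round(w(u,v,z)*1000,1))
a=W["strip near R"]-W["strip near L"];print("len",np.linalg.norm(a),"yaw",np.arctan2(a[0],-a[1]))
E
# edge fits
python3 - <<'E'
from h import *
D=np.load("topD.npy");P=cloud("top",D)
print(np.round(P[208:240:2,232],4))
E
```

```text
strip far L [557.3 136.3  38. ]
strip near L [500.4 135.2  38. ]
strip near R [ 496.2 -159.    38. ]
bed near L corner [490.1 135.8  34. ]
bed near R [ 485.4 -158.2   34. ]
plate FL [576.4  33.6  42. ]
plate FR [ 561.3 -124.8   42. ]
plate NR [ 462.5 -113.9   42. ]
plate NL [478.5  41.7  42. ]
score F [ 563.3 -100.2   42. ]
score N [465.8 -91.5  42. ]
len 0.2942489018900856 yaw -0.01426381928783858
[[ 0.5562  0.1182  0.0384]
 [ 0.5513  0.1186  0.0352]
 [ 0.5451  0.1185  0.0379]
 [ 0.5402  0.1189  0.0343]
 [ 0.5341  0.1188  0.0369]
 [ 0.5301  0.1197  0.0289]
 [ 0.5234  0.1193  0.0341]
 [ 0.5173  0.1192  0.0369]
 [ 0.5117  0.1194  0.0367]
 [ 0.5071  0.1199  0.0321]
 [ 0.4997  0.1192  0.0414]
 [ 0.4953  0.1199  0.0353]
 [ 0.4914  0.1208  0.0267]
 [ 0.4901  0.123   0.0031]
 [ 0.486   0.1239 -0.0058]
 [ 0.4793  0.1235 -0.    ]]
```

Run:
```python
from h import *
D=np.load("topD.npy");P=cloud("top",D)
for v,u in [(125,280),(120,200),(258,280),(265,270),(268,267),(280,255),(255,300),(260,300)]: print(u,v,np.round(P[v,u],3))
m=(P[...,0]>.36)&(P[...,0]<.46)&(abs(P[...,1])<.16)&(D>0);print("max z near side",np.sort(P[m][:,2])[-10:])
```

```text
280 125 [ 0.639 -0.019  0.425]
200 120 [0.649 0.144 0.447]
280 258 [ 0.417 -0.008  0.002]
270 265 [0.398 0.02  0.008]
267 268 [ 0.392  0.029 -0.004]
255 280 [0.359 0.063 0.008]
300 255 [ 0.423 -0.063  0.001]
300 260 [ 0.41  -0.063 -0.001]
max z near side [0.01140122 0.01153424 0.0116844  0.01180562 0.01204813 0.01220011
 0.01337196 0.01389176 0.0140747  0.01609116]
```

>>> jog_arm(
  steps=[
    [[0.0854, 0.03, 0.06, 0, 0, 0, -3], [0.0854, 0.03, 0.06, 0, 0, 0, -3], [0.0854, 0.03, 0.06, 0, 0, 0, -3], [0.0854, 0.03, 0.06, 0, 0, 0, -3], [0.0854, 0.03, 0.06, 0, 0, 0, -3], [0.0854, 0.03, 0.06, 0, 0, 0, -3], [0.0854, 0.02, 0.06, 0, 0, 0, 0], [0.0854, 0.01, 0.06, 0, 0, 0, 0]],
  ],
)

```text
time_s: 2.0
eef_pos: [0.3988, -0.1879, 0.2316]
tool_rot: [[-1.0, 0.012, 0.001], [0.012, 1.0, -0.0], [-0.001, -0.0, -1.0]]
ft_force: [1.3, 0.8, 0.2]
finger_gap: 1.001
```

>>> jog_arm(
  steps=[
    [[0.0854, 0.012, 0.06, 0, 0, 0, 0], [0.0854, 0.012, 0.06, -0.02, 0, 0, 0], [0.0854, 0, 0.004, -0.05, 0, 0, 0], [0.0854, 0, 0, -0.05, 0, 0, 0], [0.0854, 0, 0, -0.04, 0, 0, 0], [0.0854, 0, 0, -0.03, 0, 0, 0], [0.0854, 0, 0, -0.02, 0, 0, 0], [0.0854, 0, 0, 0, 0, 0, 0]],
  ],
)

```text
time_s: 3.0
eef_pos: [0.4208, -0.0678, 0.0209]
tool_rot: [[-1.0, 0.012, -0.003], [0.012, 1.0, -0.001], [0.003, -0.001, -1.0]]
ft_force: [-0.7, 0.3, 0.1]
finger_gap: 1.002
```

Run:
```python
from h import *
im,D=manip.read_camera("side");cv2.imwrite("pics/s1.png",cv2.resize(im[150:270,230:350],None,fx=5,fy=5,interpolation=cv2.INTER_CUBIC))
print(manip.observe()["eef_pos"],manip.observe()["ft_force"])
```

```text
[ 0.42160371 -0.06758729  0.02184231] [0.15334324 0.26723625 0.29066286]
```

View pics/s1.png

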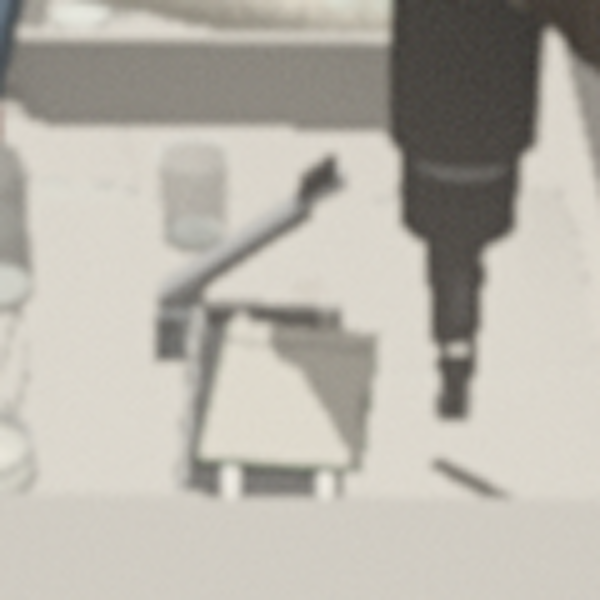

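The side view shows the gripper at (455, 400) on the plate's near side with the fingertips low and clear. The plate is still turned and the bar is raised.

>>> jog_arm(
  steps=[
    [[0.0854, 0.015, 0.025, 0, 0, 0, 0], [0.0854, 0.01, 0, 0, 0, 0, 0], [0.0854, 0.005, 0, 0, 0, 0, 0], [0.0854, 0.004, 0, 0, 0, 0, 0], [0.0854, 0.004, 0, 0, 0, 0, 0], [0.0854, 0.004, 0, 0, 0, 0, 0], [0.0854, 0, 0, 0, 0, 0, 0]],
  ],
)

```text
time_s: 3.92
eef_pos: [0.4641, -0.0426, 0.0218]
tool_rot: [[-1.0, 0.013, 0.0], [0.013, 1.0, 0.0], [-0.0, 0.0, -1.0]]
ft_force: [0.4, -0.2, 0.0]
finger_gap: 1.001
```

Run:
```python
from h import *
im,D=manip.read_camera("side");cv2.imwrite("pics/s2.png",cv2.resize(im[150:270,230:350],None,fx=5,fy=5,interpolation=cv2.INTER_CUBIC))
print(manip.observe()["eef_pos"],manip.observe()["ft_force"])
```

```text
[ 0.46405982 -0.04249971  0.02186129] [ 0.05999449 -0.13855763  0.3192853 ]
```

View pics/s2.png

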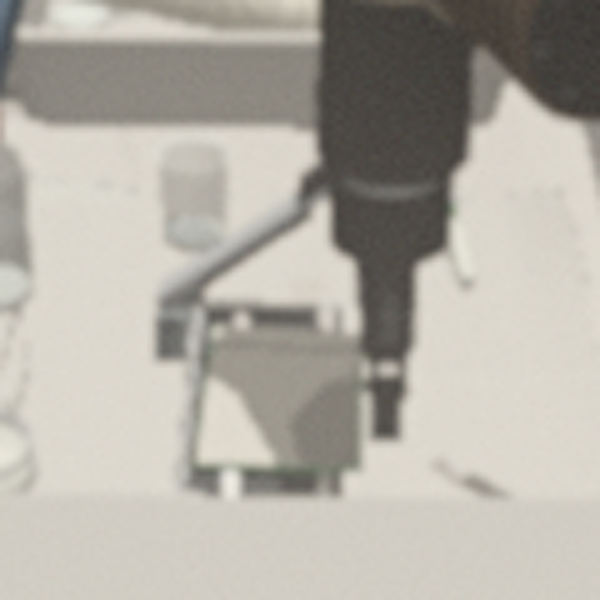

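The plate has squared up, with its near edge by the fingers at (365, 400). It now nearly touches the fence.

>>> jog_arm(
  steps=[
    [[0.0854, 0.003, 0, 0, 0, 0, 0], [0.0854, 0.002, 0, 0, 0, 0, 0], [0.0854, 0, 0, 0, 0, 0, 0]],
  ],
)

```text
time_s: 4.35
eef_pos: [0.4691, -0.0424, 0.0219]
tool_rot: [[-1.0, 0.012, 0.0], [0.012, 1.0, 0.0], [-0.0, 0.0, -1.0]]
ft_force: [0.5, 0.3, 0.2]
finger_gap: 0.999
```

>>> jog_arm(
  steps=[
    [[0.0854, 0.0015, 0, 0, 0, 0, 0], [0.0854, 0, 0, 0, 0, 0, 0]],
  ],
)

```text
time_s: 4.6
eef_pos: [0.4701, -0.0425, 0.0219]
tool_rot: [[-1.0, 0.012, -0.0], [0.012, 1.0, -0.0], [0.0, -0.0, -1.0]]
ft_force: [-1.8, 0.4, 1.6]
finger_gap: 0.997
```

>>> jog_arm(
  steps=[
    [[0.0854, 0.0015, 0, 0, 0, 0, 0], [0.0854, 0, 0, 0, 0, 0, 0]],
  ],
)

```text
time_s: 4.85
eef_pos: [0.4703, -0.0427, 0.0216]
tool_rot: [[-1.0, 0.013, -0.002], [0.013, 1.0, -0.0], [0.002, -0.0, -1.0]]
ft_force: [-4.9, 2.0, 4.0]
finger_gap: 0.996
```

>>> jog_arm(
  steps=[
    [[0.0854, -0.02, 0, 0, 0, 0, 0], [0.0854, -0.005, 0.02, 0.05, 0, 0, 0], [0.0, 0, 0.05, 0.05, 0, 0, 0], [0.0, 0.02, 0.06, 0, 0, 0, 0], [0.0, 0.03, 0.06, 0, 0, 0, 0], [0.0, 0.03, 0.05, 0, 0, 0, 0], [0.0, 0, 0, 0, 0, 0, 0]],
  ],
  newtons=40,
)

```text
time_s: 5.72
eef_pos: [0.5267, 0.1906, 0.1158]
tool_rot: [[-1.0, 0.009, 0.002], [0.009, 1.0, 0.001], [-0.002, 0.001, -1.0]]
ft_force: [-1.1, -0.7, -1.3]
finger_gap: -0.0
```

Run:
```python
from h import *
for n in("side","top"):
    im,D=manip.read_camera(n);cv2.imwrite(f"pics/{n}3.png",im)
im=cv2.imread("pics/top3.png");c=im[175:250,215:345];cv2.imwrite("pics/topz3.png",cv2.resize(c,None,fx=6,fy=6,interpolation=cv2.INTER_CUBIC))
print(manip.observe()["eef_pos"],manip.observe()["ft_force"],manip.observe()["finger_gap"])
```

```text
[0.52439504 0.18734634 0.11549393] [-0.04077251 -1.11348125 -0.42761704] -0.001964208980414016
```

View pics/topz3.png

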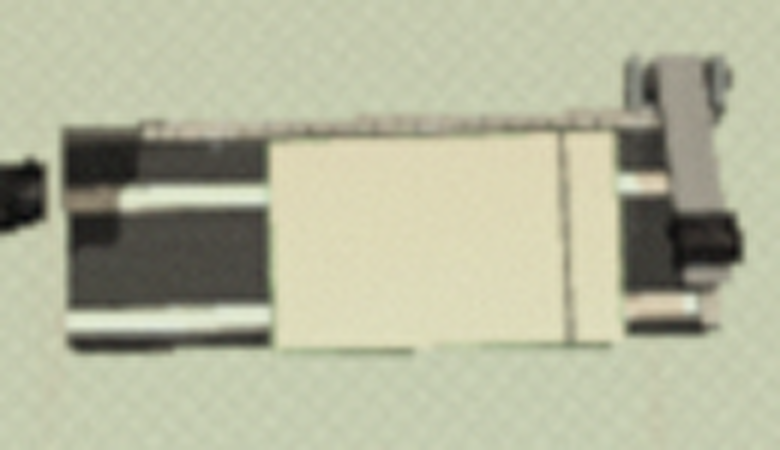

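The plate lies parallel to the fence with no visible gap. Its left edge is at zoomed column ~270, the score at ~567, and the bed's right end at ~717. Next I'll touch the bed's left end to get an exact y reference.

>>> jog_arm(
  steps=[
    [[0, 0, 0, -0.05, 0, 0, 0], [0, 0, 0, -0.03, 0, 0, 0], [0, 0, 0, -0.0065, 0, 0, 0], [0, 0, -0.02, 0, 0, 0, 0], [0, 0, -0.006, 0, 0, 0, 0], [0, 0, 0, 0, 0, 0, 0]],
  ],
)

```text
time_s: 6.58
eef_pos: [0.525, 0.1604, 0.0308]
tool_rot: [[-1.0, 0.014, 0.002], [0.014, 1.0, 0.001], [-0.002, 0.001, -1.0]]
ft_force: [0.6, -0.0, -0.0]
finger_gap: -0.0
```

>>> jog_arm(
  steps=[
    [[0, 0, -0.003, 0, 0, 0, 0], [0, 0, 0, 0, 0, 0, 0]],
  ],
)

```text
time_s: 6.82
eef_pos: [0.5246, 0.158, 0.0299]
tool_rot: [[-1.0, 0.012, 0.0], [0.012, 1.0, 0.0], [-0.0, 0.0, -1.0]]
ft_force: [0.5, -0.1, -0.2]
finger_gap: 0.002
```

>>> jog_arm(
  steps=[
    [[0, 0, -0.002, 0, 0, 0, 0], [0, 0, 0, 0, 0, 0, 0]],
  ],
)

```text
time_s: 7.08
eef_pos: [0.5244, 0.1559, 0.0295]
tool_rot: [[-1.0, 0.012, -0.0], [0.012, 1.0, -0.0], [0.0, -0.0, -1.0]]
ft_force: [-0.3, -1.1, -0.9]
finger_gap: 0.0
```

>>> jog_arm(
  steps=[
    [[0, 0, -0.002, 0, 0, 0, 0], [0, 0, 0, 0, 0, 0, 0]],
  ],
)

```text
time_s: 7.32
eef_pos: [0.5244, 0.1538, 0.0295]
tool_rot: [[-1.0, 0.012, -0.0], [0.012, 1.0, -0.0], [0.0, -0.0, -1.0]]
ft_force: [-0.9, 0.1, 0.3]
finger_gap: 0.005
```

>>> jog_arm(
  steps=[
    [[0, 0, -0.002, 0, 0, 0, 0], [0, 0, 0, 0, 0, 0, 0]],
  ],
)

```text
time_s: 7.58
eef_pos: [0.5244, 0.1517, 0.0295]
tool_rot: [[-1.0, 0.013, -0.0], [0.013, 1.0, -0.0], [0.0, -0.0, -1.0]]
ft_force: [0.1, 0.6, 0.3]
finger_gap: -0.001
```

>>> jog_arm(
  steps=[
    [[0, 0, -0.002, 0, 0, 0, 0], [0, 0, 0, 0, 0, 0, 0]],
  ],
)

```text
time_s: 7.82
eef_pos: [0.5244, 0.1497, 0.0296]
tool_rot: [[-1.0, 0.013, -0.0], [0.013, 1.0, -0.0], [0.0, -0.0, -1.0]]
ft_force: [-0.1, 0.1, 1.1]
finger_gap: -0.001
```

>>> jog_arm(
  steps=[
    [[0, 0, -0.0015, 0, 0, 0, 0], [0, 0, 0, 0, 0, 0, 0]],
  ],
)

```text
time_s: 8.07
eef_pos: [0.5244, 0.1483, 0.0296]
tool_rot: [[-1.0, 0.012, -0.0], [0.012, 1.0, -0.0], [0.0, -0.0, -1.0]]
ft_force: [0.4, -0.1, 0.9]
finger_gap: -0.003
```

>>> jog_arm(
  steps=[
    [[0, 0, -0.0015, 0, 0, 0, 0], [0, 0, 0, 0, 0, 0, 0]],
  ],
)

```text
time_s: 8.32
eef_pos: [0.5244, 0.1468, 0.0296]
tool_rot: [[-1.0, 0.012, -0.0], [0.012, 1.0, -0.0], [0.0, -0.0, -1.0]]
ft_force: [0.9, -1.0, 0.8]
finger_gap: -0.0
```

>>> jog_arm(
  steps=[
    [[0, 0, -0.0015, 0, 0, 0, 0], [0, 0, 0, 0, 0, 0, 0]],
  ],
)

```text
time_s: 8.57
eef_pos: [0.5244, 0.1453, 0.0295]
tool_rot: [[-1.0, 0.012, -0.0], [0.012, 1.0, -0.0], [0.0, -0.0, -1.0]]
ft_force: [0.3, 0.1, -0.1]
finger_gap: 0.005
```

>>> jog_arm(
  steps=[
    [[0, 0, -0.0015, 0, 0, 0, 0], [0, 0, 0, 0, 0, 0, 0]],
  ],
)

```text
time_s: 8.82
eef_pos: [0.5245, 0.1442, 0.0296]
tool_rot: [[-1.0, 0.012, 0.0], [0.012, 1.0, 0.001], [-0.0, 0.001, -1.0]]
ft_force: [-0.9, 3.4, -0.8]
finger_gap: -0.003
```

>>> jog_arm(
  steps=[
    [[0, 0, -0.0015, 0, 0, 0, 0], [0, 0, 0, 0, 0, 0, 0]],
  ],
)

```text
time_s: 9.07
eef_pos: [0.5246, 0.1439, 0.0296]
tool_rot: [[-1.0, 0.012, 0.001], [0.012, 1.0, 0.002], [-0.001, 0.002, -1.0]]
ft_force: [-3.0, 9.4, -1.4]
finger_gap: -0.0
```

>>> jog_arm(
  steps=[
    [[0, 0, -0.0015, 0, 0, 0, 0], [0, 0, 0, 0, 0, 0, 0]],
  ],
)

```text
time_s: 9.32
eef_pos: [0.5247, 0.1437, 0.0296]
tool_rot: [[-1.0, 0.012, 0.001], [0.012, 1.0, 0.004], [-0.001, 0.004, -1.0]]
ft_force: [-6.4, 16.0, -0.7]
finger_gap: -0.002
```

>>> jog_arm(
  steps=[
    [[0, 0, 0.012, 0, 0, 0, 0], [0, 0, 0, 0.03, 0, 0, 0], [0, -0.001, -0.045, 0, 0, 0, 0], [0, 0, -0.03, 0, 0, 0, 0], [0, 0, 0, -0.015, 0, 0, 0], [0, 0, 0, 0, 0, 0, 0]],
  ],
)

```text
time_s: 10.07
eef_pos: [0.5228, 0.0774, 0.0435]
tool_rot: [[-1.0, 0.013, -0.002], [0.013, 1.0, -0.001], [0.002, -0.001, -1.0]]
ft_force: [-0.3, 0.5, 0.7]
finger_gap: -0.001
```

Run:
```python
from h import *
print(manip.observe()["eef_pos"])
def w(u,v,z): return np.round(atz("top",(u/6+215-.42,v/6+175-.42),z)*1000,1)
print(w(270,240,.042),w(718,310,.038),w(68,240,.034),w(567,240,.042))
```

```text
[0.52275547 0.077381   0.04352618]
[533.6  42.9  42. ] [ 492.9 -159.2   38. ] [539.4 135.7  34. ] [527.6 -92.3  42. ]
```

>>> jog_arm(
  steps=[
    [[0, 0, 0, -0.006, 0, 0, 0], [0, 0, -0.015, 0, 0, 0, 0], [0, 0, -0.008, 0, 0, 0, 0], [0, 0, -0.006, 0, 0, 0, 0], [0, 0, -0.006, 0, 0, 0, 0], [0, -0.001, -0.006, 0, 0, 0, 0], [0, 0, -0.004, 0, 0, 0, 0], [0, 0, 0, 0, 0, 0, 0]],
  ],
)

```text
time_s: 11.08
eef_pos: [0.5224, 0.0325, 0.0386]
tool_rot: [[-1.0, 0.013, -0.0], [0.013, 1.0, -0.0], [0.0, -0.0, -1.0]]
ft_force: [-0.1, 0.7, -0.1]
finger_gap: -0.002
```

Run:
```python
from h import *
print(manip.observe()["eef_pos"])
im,D=manip.read_camera("side");cv2.imwrite("pics/s4.png",cv2.resize(im[150:270,230:350],None,fx=5,fy=5,interpolation=cv2.INTER_CUBIC))
```

```text
[0.522364   0.0325204  0.03860994]
```

View pics/s4.png

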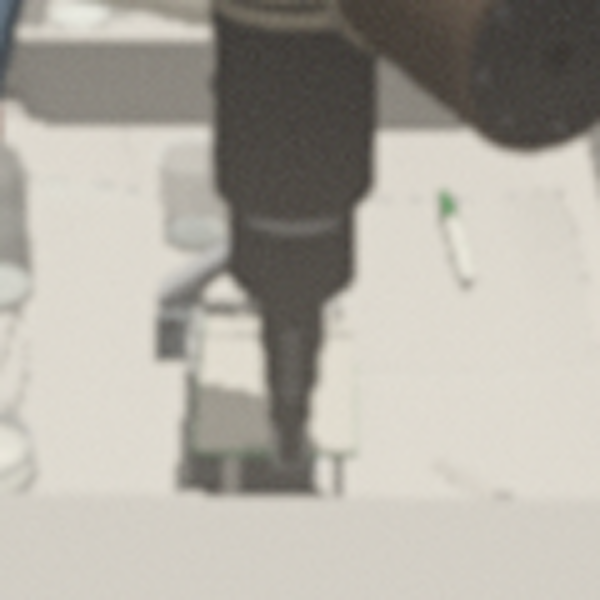

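The finger is at the middle of the plate's left end (290, 455), and the plate is sliding along the fence while staying square.

>>> jog_arm(
  steps=[
    [[0, 0, -0.003, -0.0015, 0, 0, 0], [0, 0, -0.006, 0, 0, 0, 0], [0, 0, -0.006, 0, 0, 0, 0], [0, -0.001, -0.006, 0, 0, 0, 0], [0, 0, -0.006, 0, 0, 0, 0], [0, 0, -0.006, 0, 0, 0, 0], [0, 0, -0.004, 0, 0, 0, 0], [0, 0, 0, 0, 0, 0, 0]],
  ],
)

```text
time_s: 12.12
eef_pos: [0.5212, -0.0046, 0.037]
tool_rot: [[-1.0, 0.013, -0.0], [0.013, 1.0, -0.0], [0.0, -0.0, -1.0]]
ft_force: [-0.5, 0.5, 0.0]
finger_gap: -0.002
```

Run:
```python
from h import *
print(manip.observe()["eef_pos"])
im,D=manip.read_camera("top");cv2.imwrite("pics/t5.png",cv2.resize(im[175:250,215:345],None,fx=6,fy=6,interpolation=cv2.INTER_CUBIC))
```

```text
[ 0.52123446 -0.00462543  0.03699505]
```

View pics/t5.png

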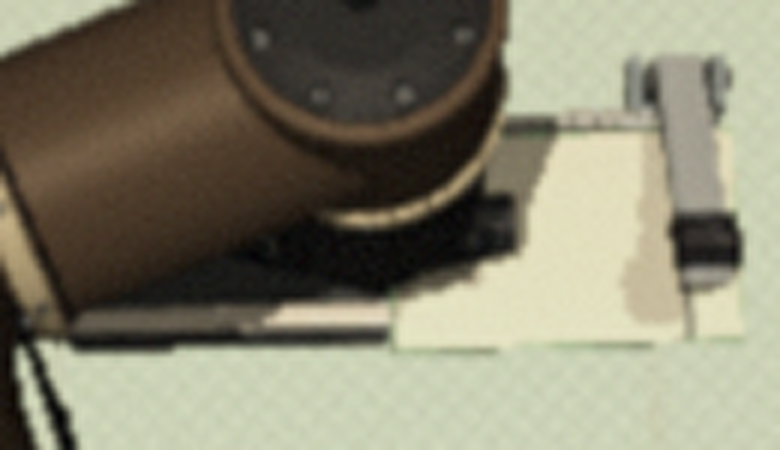

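Run:
```python
from h import *
def w(u,v,z): return np.round(atz("top",(u/6+215-.42,v/6+175-.42),z)*1000,1)
print(w(392,330,.042),w(689,325,.042),w(743,325,.042), w(718,310,.038))
im=cv2.imread("pics/top0.png");c=im[210:240,315:345];cv2.imwrite("pics/edgez.png",cv2.resize(c,None,fx=20,fy=20,interpolation=cv2.INTER_NEAREST))
c=cv2.imread("pics/side0.png")[195:225,265:315];cv2.imwrite("pics/edgezs.png",cv2.resize(c,None,fx=16,fy=16,interpolation=cv2.INTER_NEAREST))
```

```text
[489.5 -10.8  42. ] [ 485.9 -145.2   42. ] [ 484.8 -169.7   42. ] [ 492.9 -159.2   38. ]
```

View pics/edgez.png

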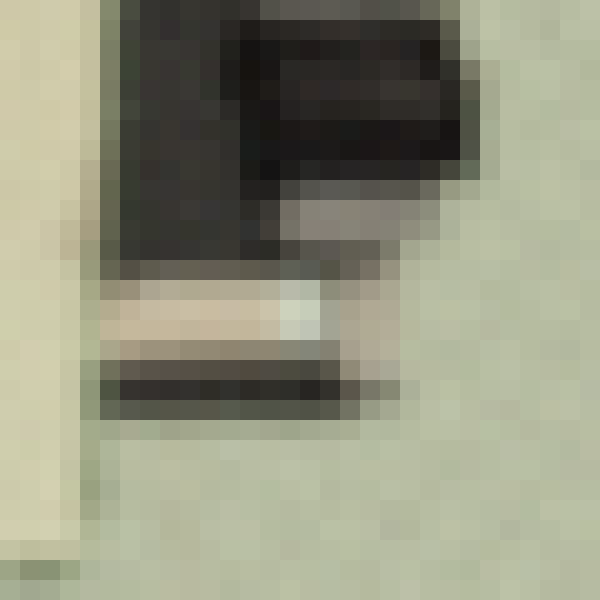

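View pics/edgezs.png

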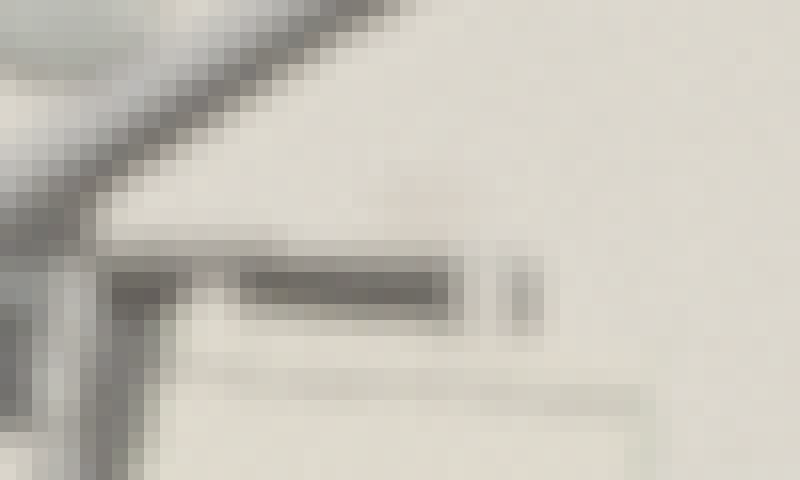

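Run:
```python
from h import *
a=cv2.imread("pics/top0.png").astype(float);b=cv2.imread("pics/top3.png").astype(float);m=(a+b)/2
np.set_printoptions(linewidth=200,precision=0,suppress=True)
print("right lip G-R rows 222-229 cols 328-340");print((m[:,:,1]-m[:,:,2])[221:231,328:341])
print((m.sum(2)/3)[221:231,328:341])
print("left, top0 cols 220-232");print((a.sum(2)/3)[194:236:2,220:234])
D=np.load("topD.npy");P=cloud("top",D)
print("z mm R");print(P[220:231,328:341,2]*1000)
print("z mm L");print(P[200:234:3,220:234,2]*1000)
```

```text
right lip G-R rows 222-229 cols 328-340
[[-4. -3. -6. -6. -4. -6. -3. -2.  1.  6.  5.  6.  6.]
 [-2. -3. -3. -4. -4. -4. -2.  3.  6.  6.  7.  6.  6.]
 [-2.  2.  2. -0. -4. -5. -4.  4.  6.  6.  6.  6.  6.]
 [-4.  2.  6.  1. -5. -8. -4.  2.  7.  6.  5.  6.  8.]
 [-8.  4.  7.  2. -6. -6. -4.  3.  6.  6.  6.  6.  6.]
 [-8.  2.  6.  1. -6. -6. -6.  3.  6.  5.  7.  4.  6.]
 [-8. -1.  3. -2. -6. -6. -4.  4.  6.  6.  5.  6.  5.]
 [-4. -2. -2. -4. -6. -5. -2.  3.  5.  6.  7.  7.  6.]
 [-2.  0. -1. -2. -5. -1.  2.  6.  6.  6.  6.  6.  6.]
 [ 4.  2.  2.  2.  2.  6.  4.  6.  6.  6.  6.  4.  5.]]
[[ 63. 115. 134. 134. 134. 131. 134. 143. 153. 176. 186. 187. 187.]
 [ 45.  72.  86.  92.  96.  98. 124. 163. 174. 180. 188. 188. 186.]
 [ 90.  95.  94.  84.  99. 114. 148. 178. 184. 185. 185. 186. 184.]
 [176. 187. 182. 142. 146. 156. 170. 181. 187. 186. 186. 182. 183.]
 [197. 210. 204. 163. 165. 170. 171. 182. 187. 188. 187. 184. 182.]
 [188. 201. 196. 165. 168. 172. 175. 181. 185. 186. 185. 183. 185.]
 [136. 138. 133. 131. 162. 174. 177. 183. 184. 182. 182. 187. 188.]
 [ 77.  76.  74.  87. 142. 163. 1
[... 2501 characters left out ...]
. -6.  0.  2. 32. 35. 31. 33. 34. 36. 34. 36. 34.]
 [ 4.  6.  4. -1. -2. 35. 35. 29. 37. 31. 35. 37. 29. 40.]
 [ 6.  3.  9.  5.  3. 34. 37. 38. 42. 38. 36. 37. 38. 37.]
 [ 6. -5. -1.  1.  2. 38. 31. 36. 37. 41. 36. 33. 42. 44.]
 [ 6.  2.  4. -0. -2.  3. 36. 36. 26. 34. 33. 37. 38. 37.]
 [-0.  3.  6.  3.  2. -1. 38. 36. 34. 40. 34. 34. 33. 35.]
 [ 4. -1.  0.  3.  1.  1. 33. 33. 31. 37. 33. 30. 29. 36.]
 [ 1.  0.  0. -1. -1.  5. 31. 28. 32. 33. 43. 33. 38. 35.]
 [ 7.  5.  4.  5.  5. -2. 35. 38. 34. 32. 36. 37. 37. 35.]
 [-3.  4. -1.  7.  2. 38. 36. 38. 34. 33. 41. 41. 40. 42.]
 [ 2.  4.  6.  2.  1.  1. 32. 34. 37. 36. 33. 31. 35. 33.]
 [ 2. 12. -5. -2.  5.  6.  2. 15. 16.  9. 20. 19. 13. 14.]]
```

Run:
```python
from h import *
np.set_printoptions(linewidth=200,precision=0,suppress=True)
print(atz("top",(225.79,218),.034)*1000,atz("top",(225.79+0,227),.038)*1000,atz("top",(334.67,226),.038)*1000)
b=cv2.imread("pics/top3.png").astype(float)
print("top3 plate L");print((b.sum(2)/3)[214:228:2,254:266])
print("score");print((b.sum(2)/3)[200:230:4,303:322])
im,D=manip.read_camera("top");cv2.imwrite("pics/top6.png",im);c=im.astype(float).sum(2)/3
print("now L");print(c[226:233,274:286])
print("now score");print(c[224:233,322:342])
```

```text
[530. 136.  34.] [504. 136.  38.] [ 494. -160.   38.]
top3 plate L
[[ 79.  73.  75.  72.  72. 102. 171. 202. 208. 208. 208. 208.]
 [ 72.  70.  70.  72.  71. 100. 168. 205. 209. 208. 208. 207.]
 [ 71.  74.  73.  73.  68.  98. 171. 202. 210. 208. 208. 206.]
 [ 70.  75.  71.  69.  65. 102. 171. 204. 209. 208. 210. 209.]
 [ 74.  72.  73.  72.  67.  89. 156. 199. 211. 210. 208. 208.]
 [ 70.  69.  71.  70.  67.  81. 138. 198. 208. 209. 208. 210.]
 [199. 201. 200. 201. 202. 192. 174. 197. 209. 209. 208. 207.]]
score
[[204. 207. 204. 209. 194. 151. 174. 201. 206. 206. 204. 206. 206. 195. 150.  92.  71.  70.  67.]
 [206. 206. 205. 208. 198. 163. 172. 197. 205. 205. 207. 207. 209. 201. 190. 192. 200. 193. 176.]
 [207. 207. 208. 208. 198. 159. 158. 196. 206. 208. 207. 208. 207. 206. 190. 122.  82.  75.  69.]
 [207. 206. 209. 208. 202. 174. 151. 191. 208. 209. 207. 209. 207. 209. 197. 126.  75.  73.  63.]
 [207. 207. 207. 207. 210. 197. 156. 191. 208. 207. 208. 206. 206. 208. 198. 126.  76.  64.  61.]
 [208. 209. 207. 209. 209. 194. 150. 191. 206. 207. 207. 207. 209. 207. 200. 146.  81.  58.  59
[... 885 characters left out ...]
 182. 181. 174. 148. 175. 210. 215. 214. 214. 214. 213. 211. 199. 198. 199. 199.]
 [181. 181. 178. 180. 181. 182. 178. 157. 167. 206. 211. 214. 213. 214. 214. 212. 202. 199. 201. 198.]
 [188. 189. 186. 188. 187. 192. 196. 163. 161. 203. 213. 214. 213. 214. 215. 213. 207. 202. 200. 197.]
 [207. 207. 209. 207. 208. 210. 204. 164. 163. 203. 217. 214. 213. 215. 213. 216. 213. 201. 199. 197.]
 [213. 217. 215. 214. 212. 214. 201. 167. 163. 199. 210. 208. 207. 208. 204. 205. 204. 198. 194. 197.]
 [203. 202. 210. 216. 210. 199. 187. 168. 168. 189. 194. 184. 180. 177. 175. 173. 178. 193. 195. 195.]
 [150. 161. 195. 201. 199. 195. 193. 192. 191. 193. 194. 191. 190. 191. 186. 186. 186. 196. 201. 197.]]
```

Two independent estimates of the remaining travel agree: 15.9 mm from touching the bed end plus the known sizes, and 15.4 mm from the sub-pixel images.

>>> jog_arm(
  steps=[
    [[0, 0, -0.003, 0, 0, 0, 0], [0, 0, -0.004, 0, 0, 0, 0], [0, 0, -0.004, 0, 0, 0, 0], [0, 0, -0.0025, 0, 0, 0, 0], [0, 0, -0.001, 0, 0, 0, 0], [0, 0, 0, 0, 0, 0, 0]],
  ],
)

```text
time_s: 12.98
eef_pos: [0.5214, -0.0188, 0.0371]
tool_rot: [[-1.0, 0.013, -0.0], [0.013, 1.0, -0.0], [0.0, -0.0, -1.0]]
ft_force: [-0.5, -0.2, -0.1]
finger_gap: 0.001
```

>>> jog_arm(
  steps=[
    [[0, 0, -0.0015, 0, 0, 0, 0], [0, 0, 0, 0, 0, 0, 0]],
  ],
)

```text
time_s: 13.22
eef_pos: [0.5215, -0.0202, 0.0371]
tool_rot: [[-1.0, 0.012, -0.0], [0.012, 1.0, -0.0], [0.0, -0.0, -1.0]]
ft_force: [0.2, 0.9, -0.2]
finger_gap: 0.002
```

Run:
```python
from h import *
print(manip.observe()["eef_pos"])
np.set_printoptions(linewidth=200,precision=0,suppress=True)
im,D=manip.read_camera("top");cv2.imwrite("pics/top7.png",im);c=im.astype(float).sum(2)/3
cv2.imwrite("pics/t7.png",cv2.resize(im[175:250,215:345],None,fx=6,fy=6,interpolation=cv2.INTER_CUBIC))
print(c[221:233,328:350])
```

```text
[ 0.52145482 -0.02016206  0.03708022]
[[117. 131. 147. 149. 148. 144. 143. 142. 159. 180. 206. 216. 214. 213. 212. 212. 205. 203. 201. 197. 194. 196.]
 [112. 100. 119. 121. 118. 115. 114. 118. 169. 203. 215. 213. 214. 214. 215. 212. 204. 203. 200. 196. 197. 197.]
 [128. 120. 136. 140. 138. 144. 145. 142. 191. 215. 215. 215. 214. 215. 214. 209. 201. 197. 199. 199. 199. 197.]
 [174. 186. 197. 199. 201. 196. 179. 155. 198. 214. 215. 212. 215. 213. 213. 211. 202. 197. 196. 200. 203. 201.]
 [183. 193. 210. 213. 214. 215. 200. 160. 198. 215. 215. 214. 212. 215. 213. 209. 200. 195. 195. 201. 201. 199.]
 [184. 194. 209. 216. 216. 215. 199. 155. 196. 214. 215. 215. 213. 214. 214. 209. 196. 197. 198. 196. 195. 198.]
 [191. 205. 215. 214. 216. 214. 200. 154. 196. 215. 214. 214. 214. 214. 213. 211. 200. 198. 200. 195. 193. 197.]
 [205. 211. 214. 215. 215. 215. 198. 149. 196. 215. 215. 216. 215. 214. 214. 210. 198. 199. 199. 195. 199. 198.]
 [212. 217. 215. 214. 215. 216. 200. 152. 197. 216. 216. 215. 215. 215. 214. 211. 193. 194. 197. 197. 201. 201.]
 [210. 212. 211. 210. 212. 212. 193. 155. 187. 205. 206. 206. 206. 205. 204. 198. 189. 193. 195. 198. 202. 201.]
 [201. 197. 196. 196. 197. 193. 178. 151. 158. 173. 173. 175. 173. 173. 164. 163. 177. 195. 200. 199. 196. 199.]
 [196. 197. 197. 193. 194. 196. 191. 185. 184. 184. 187. 187. 190. 187. 183. 183. 193. 201. 200. 200. 199. 197.]]
```

View pics/t7.png

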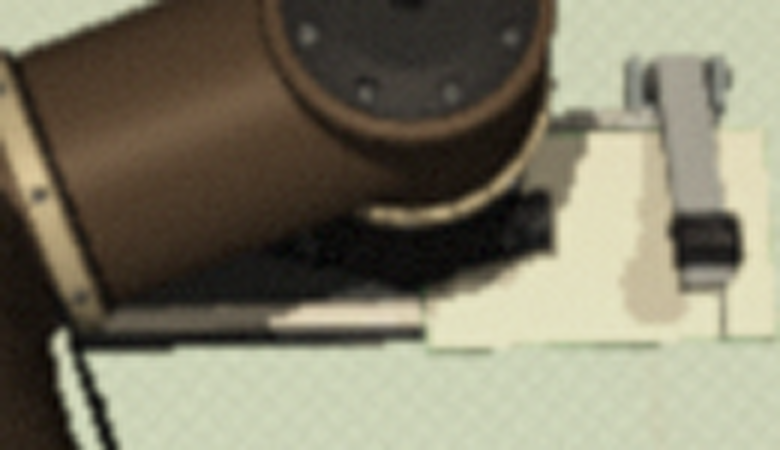

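The score line now reads column 335.03, which is y ≈ -160.5 mm against -160.3 mm for the edge. The touch method says within 0.3 mm. Now I'll back off and press the plate against the fence once more.

>>> jog_arm(
  steps=[
    [[0, 0, 0.01, 0, 0, 0, 0], [0, 0, 0, 0.05, 0, 0, 0], [0.06, -0.04, 0, 0, 0, 0, 0], [0.06, -0.045, -0.02, 0, 0, 0, 0], [0.06, 0, -0.03, -0.03, 0, 0, 0], [0.06, 0, -0.01, -0.03, 0, 0, 0], [0.06, 0, -0.002, 0, 0, 0, 0], [0.06, 0, 0, 0, 0, 0, 0]],
  ],
)

```text
time_s: 14.28
eef_pos: [0.4371, -0.0717, 0.0278]
tool_rot: [[-1.0, 0.012, 0.0], [0.012, 1.0, -0.0], [-0.0, -0.0, -1.0]]
ft_force: [-0.7, -0.8, 1.0]
finger_gap: 0.701
```

Run:
```python
from h import *
print(manip.observe()["eef_pos"])
im,D=manip.read_camera("side");cv2.imwrite("pics/s8.png",cv2.resize(im[150:270,230:350],None,fx=5,fy=5,interpolation=cv2.INTER_CUBIC))
```

```text
[ 0.43705998 -0.07173166  0.0277744 ]
```

View pics/s8.png

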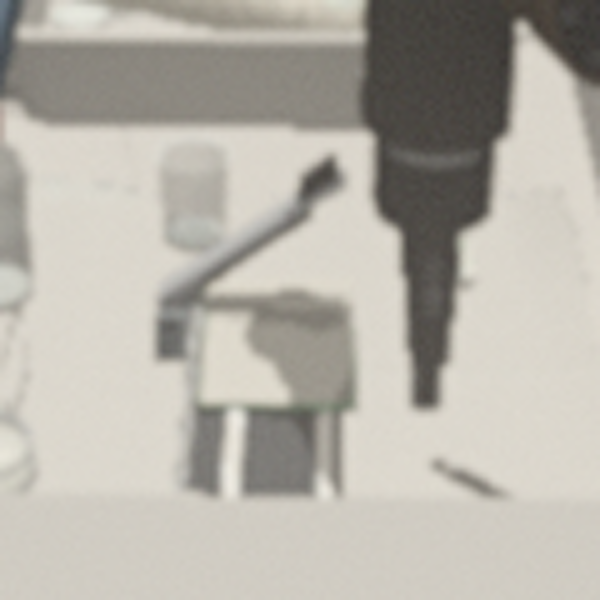

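The plate is square against the fence in the side view, and the gripper is clear at (425, 400).

>>> jog_arm(
  steps=[
    [[0.06, 0.01, 0, -0.007, 0, 0, 0], [0.06, 0.012, 0, 0, 0, 0, 0], [0.06, 0.006, 0, 0, 0, 0, 0], [0.06, 0.003, 0, 0, 0, 0, 0], [0.06, 0, 0, 0, 0, 0, 0]],
  ],
)

```text
time_s: 14.95
eef_pos: [0.4675, -0.0722, 0.02]
tool_rot: [[-1.0, 0.013, -0.0], [0.013, 1.0, -0.0], [0.0, -0.0, -1.0]]
ft_force: [-0.5, -0.7, -0.7]
finger_gap: 0.705
```

>>> jog_arm(
  steps=[
    [[0.06, 0.001, 0, 0, 0, 0, 0], [0.06, 0, 0, 0, 0, 0, 0]],
  ],
)

```text
time_s: 15.2
eef_pos: [0.4683, -0.0722, 0.0201]
tool_rot: [[-1.0, 0.012, 0.0], [0.012, 1.0, 0.0], [-0.0, 0.0, -1.0]]
ft_force: [0.2, 1.0, 0.1]
finger_gap: 0.701
```

>>> jog_arm(
  steps=[
    [[0.06, 0.001, 0, 0, 0, 0, 0], [0.06, 0, 0, 0, 0, 0, 0]],
  ],
)

```text
time_s: 15.45
eef_pos: [0.4692, -0.0721, 0.0201]
tool_rot: [[-1.0, 0.012, -0.0], [0.012, 1.0, -0.0], [0.0, -0.0, -1.0]]
ft_force: [-1.1, 0.1, 0.7]
finger_gap: 0.704
```

>>> jog_arm(
  steps=[
    [[0.06, 0.001, 0, 0, 0, 0, 0], [0.06, 0.0005, 0, 0, 0, 0, 0], [0.06, 0, 0, 0, 0, 0, 0]],
  ],
)

```text
time_s: 15.82
eef_pos: [0.4699, -0.0723, 0.0199]
tool_rot: [[-1.0, 0.013, -0.002], [0.013, 1.0, -0.0], [0.002, -0.0, -1.0]]
ft_force: [-4.8, 1.4, 3.7]
finger_gap: 0.704
```

Fence contact confirmed: 4.8 N at x = 0.4699, as before. Now I'll move to the finger rest.

>>> jog_arm(
  steps=[
    [[0.06, -0.025, 0, 0, 0, 0, 0], [0.0, -0.005, 0, 0.055, 0, 0, 0], [0.0, 0, 0, 0.06, 0, 0, 0], [0.0, 0, 0, 0.06, 0, 0, 0], [0.0, 0.03, -0.03, 0, 0, 0, 0], [0.0, 0.035, -0.035, 0, 0, 0, 0], [0.0, 0.007, -0.007, 0, 0, 0, 0], [0.0, 0, 0, 0, 0, 0, 0]],
  ],
)

```text
time_s: 16.82
eef_pos: [0.513, -0.1445, 0.1945]
tool_rot: [[-1.0, 0.014, -0.001], [0.014, 1.0, -0.0], [0.001, -0.0, -1.0]]
ft_force: [-0.3, -0.9, 1.0]
finger_gap: -0.001
```

Run:
```python
from h import *
print(manip.observe()["eef_pos"],manip.observe()["finger_gap"])
im,D=manip.read_camera("side");cv2.imwrite("pics/s9.png",cv2.resize(im[130:250,230:350],None,fx=5,fy=5,interpolation=cv2.INTER_CUBIC))
im,D=manip.read_camera("top");cv2.imwrite("pics/t9.png",cv2.resize(im[160:260,215:345],None,fx=6,fy=6,interpolation=cv2.INTER_CUBIC))
```

```text
[ 0.51304008 -0.14453313  0.19454045] -0.0008213783116356961
```

View pics/s9.png

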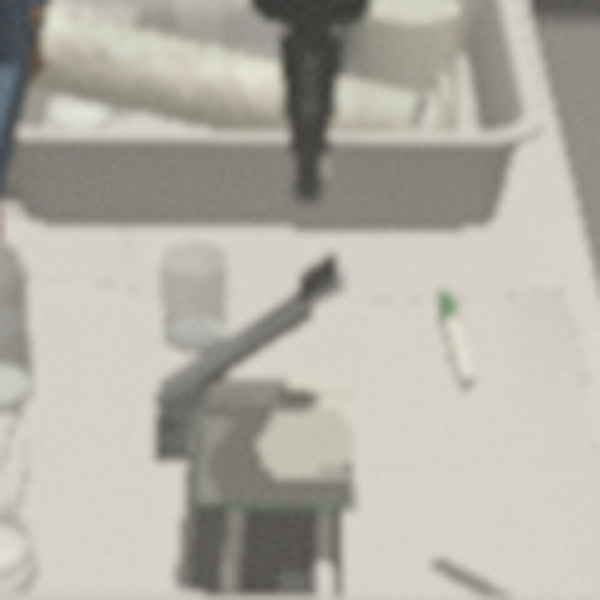

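View pics/t9.png

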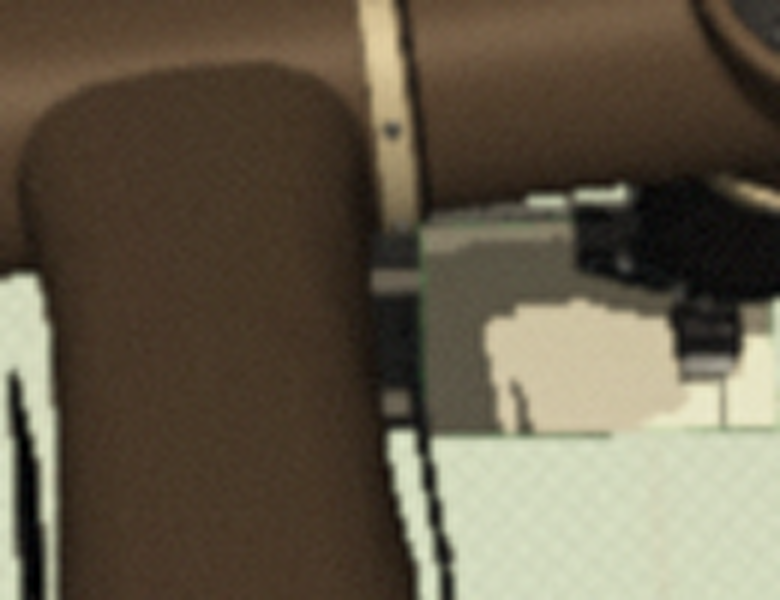

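The fingertip is above the rest, as seen in the side view at (310, 200) over (322, 275). The plate is still flush, with the score at zoomed column 723. Now pressing along the bar's arc.

>>> jog_arm(
  steps=[
    [[0, -0.003, 0, -0.025, 0, 0, 0], [0, 0, 0, -0.018, 0, 0, 0], [0, 0, 0, -0.006, 0, 0, 0], [0, -0.005, 0, -0.006, 0, 0, 0], [0, 0, 0, 0, 0, 0, 0]],
  ],
)

```text
time_s: 17.55
eef_pos: [0.5047, -0.1439, 0.1404]
tool_rot: [[-1.0, 0.012, 0.001], [0.012, 1.0, 0.0], [-0.001, 0.0, -1.0]]
ft_force: [1.2, 1.6, 1.6]
finger_gap: 0.0
```

Run:
```python
from h import *
print(manip.observe()["eef_pos"],manip.observe()["ft_force"])
im,D=manip.read_camera("side");cv2.imwrite("pics/s10.png",cv2.resize(im[130:250,230:350],None,fx=5,fy=5,interpolation=cv2.INTER_CUBIC))
```

```text
[ 0.50470195 -0.14387742  0.14037962] [1.22803327 1.59218519 1.58844605]
```

View pics/s10.png

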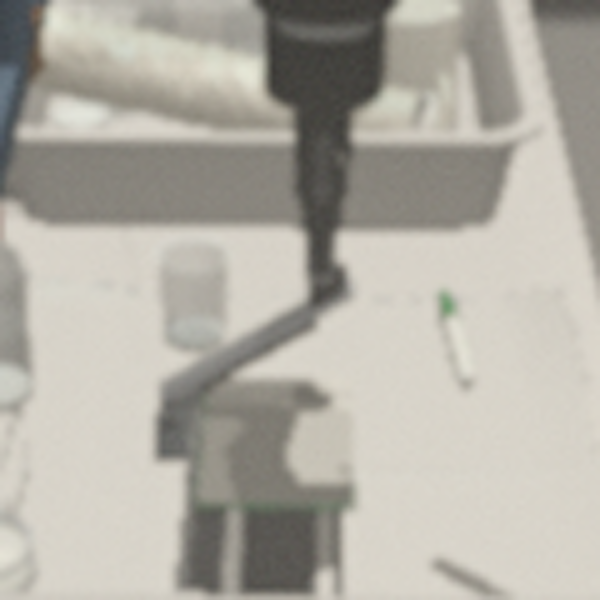

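The fingertip is seated on the rest at (325, 280), and the bar has begun to come down.

>>> jog_arm(
  steps=[
    [[0, -0.004, 0, -0.012, 0, 0, 0], [0, -0.006, 0, -0.009, 0, 0, 0], [0, -0.006, 0, -0.009, 0, 0, 0], [0, -0.006, 0, -0.009, 0, 0, 0], [0, -0.005, 0, -0.009, 0, 0, 0], [0, -0.004, 0, -0.007, 0, 0, 0], [0, -0.003, 0, -0.006, 0, 0, 0], [0, 0, 0, 0, 0, 0, 0]],
  ],
)

```text
time_s: 18.6
eef_pos: [0.4703, -0.1441, 0.0786]
tool_rot: [[-1.0, 0.012, -0.001], [0.012, 1.0, -0.0], [0.001, -0.0, -1.0]]
ft_force: [-1.1, 0.5, 1.5]
finger_gap: -0.006
```

Run:
```python
from h import *
print(manip.observe()["eef_pos"],manip.observe()["ft_force"])
im,D=manip.read_camera("side");cv2.imwrite("pics/s11.png",cv2.resize(im[130:250,230:350],None,fx=5,fy=5,interpolation=cv2.INTER_CUBIC))
```

```text
[ 0.4702812  -0.14414873  0.07860654] [-1.05517295  0.54124853  1.46862438]
```

View pics/s11.png

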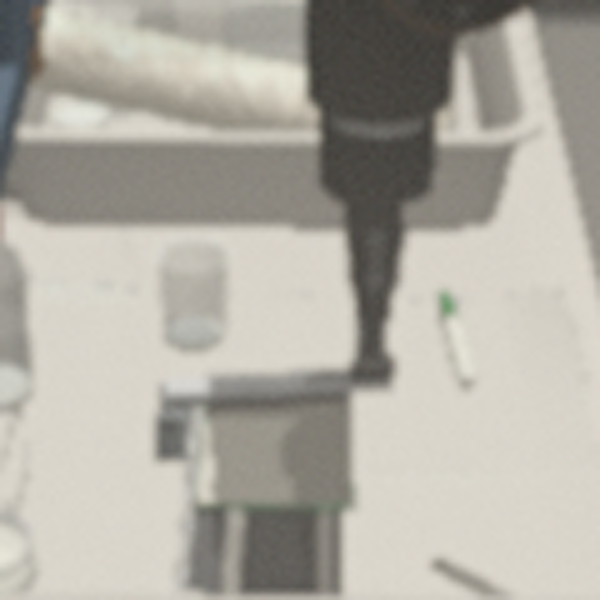

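The bar is nearly level, with the tip on the rest at (372, 375). I'll finish in smaller steps.

>>> jog_arm(
  steps=[
    [[0, -0.002, 0, -0.005, 0, 0, 0], [0, -0.001, 0, -0.004, 0, 0, 0], [0, 0, 0, -0.002, 0, 0, 0], [0, 0, 0, 0, 0, 0, 0]],
  ],
)

```text
time_s: 19.15
eef_pos: [0.4678, -0.1441, 0.0679]
tool_rot: [[-1.0, 0.012, -0.001], [0.012, 1.0, -0.0], [0.001, -0.0, -1.0]]
ft_force: [0.2, 0.6, 1.0]
finger_gap: 0.004
```

>>> jog_arm(
  steps=[
    [[0, 0, 0, -0.001, 0, 0, 0], [0, 0, 0, 0, 0, 0, 0]],
  ],
)

```text
time_s: 19.4
eef_pos: [0.4676, -0.1441, 0.067]
tool_rot: [[-1.0, 0.013, -0.001], [0.013, 1.0, 0.0], [0.001, 0.0, -1.0]]
ft_force: [-1.3, 1.2, 1.4]
finger_gap: 0.002
```

>>> jog_arm(
  steps=[
    [[0, 0, 0, -0.001, 0, 0, 0], [0, 0, 0, 0, 0, 0, 0]],
  ],
)

```text
time_s: 19.65
eef_pos: [0.4677, -0.1442, 0.0661]
tool_rot: [[-1.0, 0.012, -0.0], [0.012, 1.0, -0.0], [0.0, -0.0, -1.0]]
ft_force: [-3.3, -0.4, 3.1]
finger_gap: 0.001
```

>>> jog_arm(
  steps=[
    [[0, -0.0005, 0, -0.001, 0, 0, 0], [0, 0, 0, 0, 0, 0, 0]],
  ],
)

```text
time_s: 19.9
eef_pos: [0.4677, -0.1442, 0.066]
tool_rot: [[-1.0, 0.012, 0.001], [0.012, 1.0, -0.0], [-0.001, -0.0, -1.0]]
ft_force: [-4.3, 2.5, 12.1]
finger_gap: -0.001
```

>>> jog_arm(
  steps=[
    [[0, 0, 0, -0.001, 0, 0, 0], [0, 0, 0, 0, 0, 0, 0]],
  ],
)

```text
time_s: 20.15
eef_pos: [0.4678, -0.1442, 0.0659]
tool_rot: [[-1.0, 0.012, 0.001], [0.012, 1.0, -0.0], [-0.001, -0.0, -1.0]]
ft_force: [-7.7, 3.7, 23.7]
finger_gap: -0.005
```

>>> jog_arm(
  steps=[
    [[0, 0, 0, 0.0003, 0, 0, 0], [0, 0, 0, 0, 0, 0, 0], [0, 0, 0, 0, 0, 0, 0], [0, 0, 0, 0, 0, 0, 0]],
  ],
)

```text
time_s: 20.65
eef_pos: [0.4677, -0.1442, 0.0659]
tool_rot: [[-1.0, 0.012, 0.001], [0.012, 1.0, -0.0], [-0.001, -0.0, -1.0]]
ft_force: [-6.5, 3.6, 20.8]
finger_gap: -0.002
```

Run:
```python
from h import *
print(manip.observe()["eef_pos"],manip.observe()["ft_force"])
im,D=manip.read_camera("side");cv2.imwrite("pics/s12.png",cv2.resize(im[130:250,230:350],None,fx=5,fy=5,interpolation=cv2.INTER_CUBIC))
im,D=manip.read_camera("top");cv2.imwrite("pics/t12.png",cv2.resize(im[160:260,215:345],None,fx=6,fy=6,interpolation=cv2.INTER_CUBIC))
np.set_printoptions(linewidth=200,precision=0,suppress=True)
print((im.astype(float).sum(2)/3)[196:233:3,328:348])
```

```text
[ 0.46772686 -0.14424028  0.06592543] [-6.50120823  3.59108242 20.77747344]
[[ 47.  41.  45.  70.  80.  55.  41.  43.  45.  47.  43.  44.  44.  42.  43.  43.  44.  45.  47.  42.]
 [ 57.  41.  43.  53.  57.  48.  48.  45.  48.  51.  47.  46.  47.  45.  46.  45.  49.  43.  43.  47.]
 [ 74.  60.  43.  44.  46.  49.  49.  50.  52.  51.  51.  51.  46.  44.  46.  48.  43.  44.  46.  43.]
 [ 65.  73.  70.  58.  45.  46.  45.  52.  56.  55.  59.  55.  58.  56.  52.  52.  50.  48.  46.  47.]
 [ 30.  47.  69.  76.  74.  60.  47.  49.  52.  49.  50.  71.  63.  46.  55.  62.  62.  63.  62.  60.]
 [ 51.  34.  26.  41.  63.  77.  81.  73.  57.  46.  49.  60.  60.  58.  61.  63.  61.  64.  63.  62.]
 [ 56.  50.  41.  31.  24.  28.  39.  56.  72.  85.  81.  78.  64.  53.  50.  56.  52.  55.  62.  58.]
 [ 54.  56.  51.  50.  43.  32.  28.  23.  23.  26.  35.  45.  60.  71.  79.  80.  86.  81.  82.  76.]
 [ 51.  49.  49.  46.  48.  48.  44.  41.  31.  24.  24.  20.  21.  23.  24.  25.  26.  33.  34.  33.]
 [ 43.  42.  42.  44.  39.  38.  40.  38.  40.  40.  39.  36.  26.  19.  25.  26.  22.  23.  21.  23.]
 [ 34.  33.  33.  34.  27.  31.  25.  28.  27.  27.  26.  26.  28.  24.  23.  26.  22.  23.  26.  23.]
 [ 12.   8.  19.  39.  64.  90. 111. 120. 121. 110.  92.  72.  61.  57.  50.  41.  42.  42.  43.  49.]
 [  9.  10.  14.  13.  12.  12.  17.   8.  19.  30.  46.  47.  52.  71.  74.  75.  76.  79.  76.  70.]]
```

View pics/s12.png

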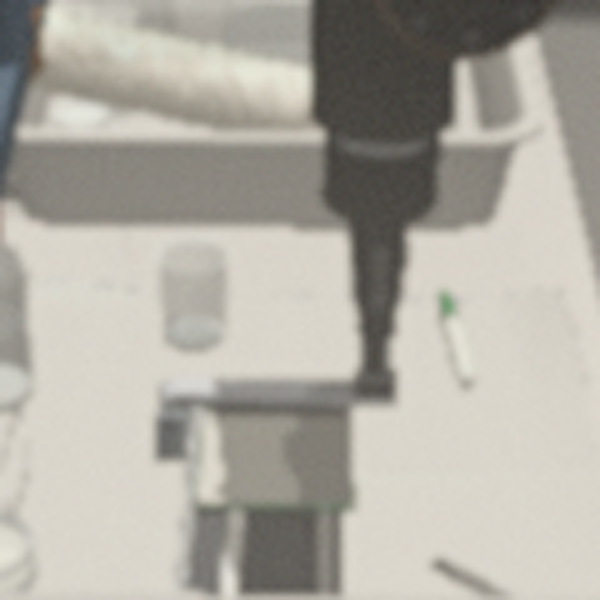

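View pics/t12.png

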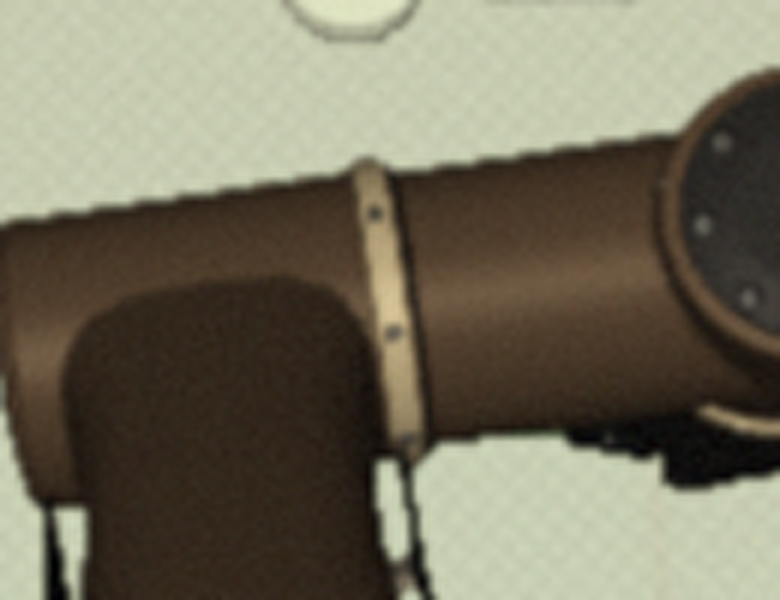

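The side view shows the bar level on the plate and the fingertip holding the rest down at (375, 385) with about 21 N, steady. The plate's left end is unchanged at row ~506, still on the fence, and the marker and beaker haven't moved. The top view is blocked by the arm. Handing in.

```bash
python3 -c "
from h import *
print(manip.sign_off())"
```

```text
the job is handed in; nothing more can be done
None
```

The plate is set against the fence with its score line over the breaking edge, and I handed in at about 21 s with the hold-down bar pressed level on it. No verdict was reported.

- **Fence:** I pushed the plate flat with both open fingers, and pressed it there again after sliding it along. Contact showed at the same position both times, with about 5 N, and the pictures show it parallel with no visible gap.
- **Score line:** Touching the bed's left end and using the given sizes put it about 0.3 mm short of the edge. Sub-pixel readings of the top picture put it about 0.2 mm past. The camera read the bed 2–4 mm shorter than the stated 300 mm, so sub-millimetre agreement may be partly luck.
- **Hold-down bar:** The fingertip height is 65.9 mm, against 66 mm expected when level. It was still holding steadily at about 21 N at hand-in.
- **Not checked after pressing:** The arm hid the score line from the top camera, so I could not re-measure it. The side picture showed the plate's left end unmoved.
- **Other things:** The marker and beaker had not moved in the last side picture. The tape was not visible there and was not re-checked, but the planned path kept clear of it.

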